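# Rake terminal blocks into an even layer on a sprung feeder bed

## Task

Take the rake from its yellow rest and rake the six terminal blocks from the crowded end of the feeder out over its white bed into an even single layer, two blocks in each marked third. Rake with the tines riding on the bed, in the middle third and in the far third too, but lightly: the bed sits on springs and must never be pressed or the feeder walls pushed with more than about 12 N. Touch the blocks only with the rake, leave everything else alone, and stand the rake back in its rest.

Things in the scene. Friction and masses are not known exactly. Their poses are not given: they have to be found in the camera images.
- tray: Blue parts feeder fixed to the table: trough open at the top, 158 (x) by 336 (y) mm inside, walls 4 mm thick, rim 78 mm above the origin; flange 12 mm high and 21 mm wide around the foot. Origin: centre of the underside, z up. Black lines across its white bed, and yellow ticks on the long walls, at y = -55 and 55 mm mark off thirds.
- bed_home (a point): Middle of the white bed when level, 47 mm above the feeder origin. The real bed is two smooth, heavy plates (set down slowly) on springs: the -y third stays level but up to about 10 mm higher or lower; the rest is hinged to it at y = -55 mm and slopes up or down by up to about 0.08 rad, different every time and not measured. It gives 1 mm per 5 N there, per 2 N at the far end.
- rake: Rake standing upright in its rest, 0.16 kg, same either way round. Origin: tip of the middle tine; z up the handle, x along the row of tines, rakes along its y. Three steel tines 8 mm square, 46 mm long, at x = -18, 0, 18 mm; on them a bar 44 (x) by 26 (y) mm, z = 46 to 60 mm; wooden handle 24 by 24 mm, z = 60 to 140 mm, red band near its top.
- rest: Yellow rake rest fixed to the table: two rails along its x, 72 mm long, tops 52 mm above the origin, between them a slot 14 mm wide (y) and 60 mm long (x). The tines hang in the slot and the bar sits on the rails, tine tips 6 mm above the origin. Origin: centre of the underside, z up.
- piece0: Terminal block, grey plastic, 30 (x) by 34 (y) by 20 (z) mm, 40 g, origin at the centre of its underside. All six start flat in the -y third of the bed, in three lanes (feeder x about -50, 0, 50 mm), two to a lane, some 40 mm clear of the end wall.
- piece1: Terminal block, orange plastic, 30 (x) by 34 (y) by 20 (z) mm, 40 g, origin at the centre of its underside. All six start flat in the -y third of the bed, in three lanes (feeder x about -50, 0, 50 mm), two to a lane, some 40 mm clear of the end wall.
- piece2: Terminal block, blue plastic, 30 (x) by 34 (y) by 20 (z) mm, 40 g, origin at the centre of its underside. All six start flat in the -y third of the bed, in three lanes (feeder x about -50, 0, 50 mm), two to a lane, some 40 mm clear of the end wall.
- piece3: Terminal block, green plastic, 30 (x) by 34 (y) by 20 (z) mm, 40 g, origin at the centre of its underside. All six start flat in the -y third of the bed, in three lanes (feeder x about -50, 0, 50 mm), two to a lane, some 40 mm clear of the end wall.
- piece4: Terminal block, yellow plastic, 30 (x) by 34 (y) by 20 (z) mm, 40 g, origin at the centre of its underside. All six start flat in the -y third of the bed, in three lanes (feeder x about -50, 0, 50 mm), two to a lane, some 40 mm clear of the end wall.
- piece5: Terminal block, red plastic, 30 (x) by 34 (y) by 20 (z) mm, 40 g, origin at the centre of its underside. All six start flat in the -y third of the bed, in three lanes (feeder x about -50, 0, 50 mm), two to a lane, some 40 mm clear of the end wall.
- transformer: Bystander: small three-coil transformer, 50 by 120 by 100 mm; origin at the centre of its underside.
- contactor: Bystander: white contactor, 60 by 45 by 70 mm; origin at the centre of its underside.
- carton: Bystander: cardboard carton, 90 by 60 by 50 mm; origin at the centre of its underside.
- screwdriver: Bystander: screwdriver lying on the table; origin at the centre of its underside (screwdriver: on its axis).
- tape: Bystander: roll of black tape, 80 mm across, 20 mm high, lying flat; origin at the centre of its underside.
- jar: Bystander: jar, 60 mm across, 80 mm high; origin at the centre of its underside.
Mind the look-alikes: they are no part of the job. Leave any turquoise look-alike of the rake alone. What is shaped like the rest but red is not meant.

How it is judged:
On the way, in this order (a step that is already met when the one before it is completed fails the run):
1. the rake is lifted out of its rest (z of rake in the frame of rest above 0.055 m), for 0.1 s.
2. the rake rides on the bed in the middle third, tines in contact (over 0.5 N) (y of rake in the frame of tray between -0.055 and 0.055 m and contact force between rake and tray above 0.5 N), for 0.5 s.
3. the rake rides on the bed in the far (+y) third, tines in contact (over 0.5 N) (y of rake in the frame of tray between 0.055 and 0.168 m and contact force between rake and tray above 0.5 N), for 0.3 s.
At the end, for the whole second after the job is handed in: Two block centres in each third (lines at y = -55 and 55 mm of the feeder), every block flat within 0.2 rad, in the trough, at rest, centres 22 mm or more apart from above; the rake upright within 0.1 rad, down on the rails within 5 mm, within 14 mm of the middle of the rest (((y of piece0 in the frame of tray between -0.168 and -0.055 m and y of piece1 in the frame of tray between -0.168 and -0.055 m) or (y of piece0 in the frame of tray between -0.168 and -0.055 m and y of piece2 in the frame of tray between -0.168 and -0.055 m) or (y of piece0 in the frame of tray between -0.168 and -0.055 m and y of piece3 in the frame of tray between -0.168 and -0.055 m) or (y of piece0 in the frame of tray between -0.168 and -0.055 m and y of piece4 in the frame of tray between -0.168 and -0.055 m) or (y of piece0 in the frame of tray between -0.168 and -0.055 m and y of piece5 in the frame of tray between -0.168 and -0.055 m) or (y of piece1 in the frame of tray between -0.168 and -0.055 m and y of piece2 in the frame of tray between -0.168 and -0.055 m) or (y of piece1 in the frame of tray between -0.168 and -0.055 m and y of piece3 in the frame of tray between -0.168 and -0.055 m) or (y of piece1 in the frame of tray between -0.168 and -0.055 m and y of piece4 in the frame of tray between -0.168 and -0.055 m) or (y of piece1 in the frame of tray between -0.168 and -0.055 m and y of piece5 in the frame of tray between -0.168 and -0.055 m) or (y of piece2 in the frame of tray between -0.168 and -0.055 m and y of piece3 in the frame of tray between -0.168 and -0.055 m) or (y of piece2 in the frame of tray between -0.168 and -0.055 m and y of piece4 in the frame of tray between -0.168 and -0.055 m) or (y of piece2 in the frame of tray between -0.168 and -0.055 m and y of piece5 in the frame of tray between -0.168 and -0.055 m) or (y of piece3 in the frame of tray between -0.168 and -0.055 m and y of piece4 in the frame of tray between -0.168 and -0.055 m) or (y of piece3 in the frame of tray between -0.168 and -0.055 m and y of piece5 in the frame of tray between -0.168 and -0.055 m) or (y of piece4 in the frame of tray between -0.168 and -0.055 m and y of piece5 in the frame of tray between -0.168 and -0.055 m)) and ((y of piece0 in the frame of tray between -0.055 and 0.055 m and y of piece1 in the frame of tray between -0.055 and 0.055 m) or (y of piece0 in the frame of tray between -0.055 and 0.055 m and y of piece2 in the frame of tray between -0.055 and 0.055 m) or (y of piece0 in the frame of tray between -0.055 and 0.055 m and y of piece3 in the frame of tray between -0.055 and 0.055 m) or (y of piece0 in the frame of tray between -0.055 and 0.055 m and y of piece4 in the frame of tray between -0.055 and 0.055 m) or (y of piece0 in the frame of tray between -0.055 and 0.055 m and y of piece5 in the frame of tray between -0.055 and 0.055 m) or (y of piece1 in the frame of tray between -0.055 and 0.055 m and y of piece2 in the frame of tray between -0.055 and 0.055 m) or (y of piece1 in the frame of tray between -0.055 and 0.055 m and y of piece3 in the frame of tray between -0.055 and 0.055 m) or (y of piece1 in the frame of tray between -0.055 and 0.055 m and y of piece4 in the frame of tray between -0.055 and 0.055 m) or (y of piece1 in the frame of tray between -0.055 and 0.055 m and y of piece5 in the frame of tray between -0.055 and 0.055 m) or (y of piece2 in the frame of tray between -0.055 and 0.055 m and y of piece3 in the frame of tray between -0.055 and 0.055 m) or (y of piece2 in the frame of tray between -0.055 and 0.055 m and y of piece4 in the frame of tray between -0.055 and 0.055 m) or (y of piece2 in the frame of tray between -0.055 and 0.055 m and y of piece5 in the frame of tray between -0.055 and 0.055 m) or (y of piece3 in the frame of tray between -0.055 and 0.055 m and y of piece4 in the frame of tray between -0.055 and 0.055 m) or (y of piece3 in the frame of tray between -0.055 and 0.055 m and y of piece5 in the frame of tray between -0.055 and 0.055 m) or (y of piece4 in the frame of tray between -0.055 and 0.055 m and y of piece5 in the frame of tray between -0.055 and 0.055 m)) and ((y of piece0 in the frame of tray between 0.055 and 0.168 m and y of piece1 in the frame of tray between 0.055 and 0.168 m) or (y of piece0 in the frame of tray between 0.055 and 0.168 m and y of piece2 in the frame of tray between 0.055 and 0.168 m) or (y of piece0 in the frame of tray between 0.055 and 0.168 m and y of piece3 in the frame of tray between 0.055 and 0.168 m) or (y of piece0 in the frame of tray between 0.055 and 0.168 m and y of piece4 in the frame of tray between 0.055 and 0.168 m) or (y of piece0 in the frame of tray between 0.055 and 0.168 m and y of piece5 in the frame of tray between 0.055 and 0.168 m) or (y of piece1 in the frame of tray between 0.055 and 0.168 m and y of piece2 in the frame of tray between 0.055 and 0.168 m) or (y of piece1 in the frame of tray between 0.055 and 0.168 m and y of piece3 in the frame of tray between 0.055 and 0.168 m) or (y of piece1 in the frame of tray between 0.055 and 0.168 m and y of piece4 in the frame of tray between 0.055 and 0.168 m) or (y of piece1 in the frame of tray between 0.055 and 0.168 m and y of piece5 in the frame of tray between 0.055 and 0.168 m) or (y of piece2 in the frame of tray between 0.055 and 0.168 m and y of piece3 in the frame of tray between 0.055 and 0.168 m) or (y of piece2 in the frame of tray between 0.055 and 0.168 m and y of piece4 in the frame of tray between 0.055 and 0.168 m) or (y of piece2 in the frame of tray between 0.055 and 0.168 m and y of piece5 in the frame of tray between 0.055 and 0.168 m) or (y of piece3 in the frame of tray between 0.055 and 0.168 m and y of piece4 in the frame of tray between 0.055 and 0.168 m) or (y of piece3 in the frame of tray between 0.055 and 0.168 m and y of piece5 in the frame of tray between 0.055 and 0.168 m) or (y of piece4 in the frame of tray between 0.055 and 0.168 m and y of piece5 in the frame of tray between 0.055 and 0.168 m)) and (angle between piece0's own z axis and vertical below 0.2 rad or angle between piece0's own z axis and vertical above 2.94 rad or angle between piece0's own z axis and vertical between 1.37 and 1.77 rad) and x of piece0 in the frame of tray between -0.079 and 0.079 m and z of each of piece0, piece1, piece2, piece3, piece4, piece5 in the frame of tray below 0.09 m and linear speed of each of piece0, piece1, piece2, piece3, piece4, piece5, rake below 0.02 m/s and (angle between piece1's own z axis and vertical below 0.2 rad or angle between piece1's own z axis and vertical above 2.94 rad or angle between piece1's own z axis and vertical between 1.37 and 1.77 rad) and x of piece1 in the frame of tray between -0.079 and 0.079 m and (angle between piece2's own z axis and vertical below 0.2 rad or angle between piece2's own z axis and vertical above 2.94 rad or angle between piece2's own z axis and vertical between 1.37 and 1.77 rad) and x of piece2 in the frame of tray between -0.079 and 0.079 m and (angle between piece3's own z axis and vertical below 0.2 rad or angle between piece3's own z axis and vertical above 2.94 rad or angle between piece3's own z axis and vertical between 1.37 and 1.77 rad) and x of piece3 in the frame of tray between -0.079 and 0.079 m and (angle between piece4's own z axis and vertical below 0.2 rad or angle between piece4's own z axis and vertical above 2.94 rad or angle between piece4's own z axis and vertical between 1.37 and 1.77 rad) and x of piece4 in the frame of tray between -0.079 and 0.079 m and (angle between piece5's own z axis and vertical below 0.2 rad or angle between piece5's own z axis and vertical above 2.94 rad or angle between piece5's own z axis and vertical between 1.37 and 1.77 rad) and x of piece5 in the frame of tray between -0.079 and 0.079 m and horizontal distance between piece0 and piece1 above 0.022 m and horizontal distance between each of piece0, piece1 and piece2 above 0.022 m and horizontal distance between each of piece0, piece1, piece2 and piece3 above 0.022 m and horizontal distance between each of piece0, piece1, piece2, piece3 and piece4 above 0.022 m and horizontal distance between each of piece0, piece1, piece2, piece3, piece4 and piece5 above 0.022 m and horizontal distance between rake and rest below 0.014 m and angle between rake's own z axis and vertical below 0.1 rad and z of rake in the frame of rest below 0.011 m); the robot touches nothing.
It fails at once if the rake presses on the bed or the feeder with more than 12 N (contact force between rake and tray above 12 N).
It fails at once if the fingers or the arm touch the feeder (contact force between any of the fingers, the arm and tray above 1 N).
It fails at once if a block is touched with the fingers or the arm (contact force between any of the fingers, the arm and piece0 above 0.5 N or contact force between any of the fingers, the arm and piece1 above 0.5 N or contact force between any of the fingers, the arm and piece2 above 0.5 N or contact force between any of the fingers, the arm and piece3 above 0.5 N or contact force between any of the fingers, the arm and piece4 above 0.5 N or contact force between any of the fingers, the arm and piece5 above 0.5 N).
It fails at once if a bystander is moved by more than 30 mm (distance of any of transformer, contactor, carton, screwdriver, tape, jar from where it was at the start of the episode above 0.03 m).
It also fails if it takes over 72 s, if anything falls off the work surface, if the arm or the gripper's body presses on something with over 40 N, if the wrist force passes 120 N, or if a joint passes its speed limit or range.

## Robot

A 6-joint arm with a two-finger parallel gripper is mounted at the origin on the work surface. World frame = base frame: x ahead of the robot, y to its left, z up, the work surface at z = 0. Lengths are in m, angles in rad, forces in N, time in s.
With the tool pointing down it reaches from about 0.375 to 0.9 m from the base axis. Payload 3.1 kg.
Tool frame: the origin (TCP) lies at the very end of the fingers, on their centre line; the grasp point (between the pads) lies 19 mm behind it (robot.hold_point_z is the z of the grasp point in the tool frame, in m); z points along the fingers, y is the direction in which the jaws open and shut (so a half turn about z gives the same grasp; the last joint's range is limited). The gripper opens to 87 mm and grips with 3 to 60 N. Pads are 19 mm wide; open, the fingers measure 117 mm over their backs; the gripper's body (75 mm by 190 mm) begins 51 mm behind the grasp point.
Start: joints at [1.087, 0.527, 1.433, -0, 1.181, -0.178], TCP at [0.188, 0.596, 0.223] pointing down, gripper open.
Joint ranges: [-3.08, 3.08], [-0.75, 2.2], [0.22, 2.44], [-1.43, 4.57], [0, 2.65], [-2.85, 2.85]. Speed limits (rad/s): [2.79, 2.79, 3.14, 3.14, 3.14, 3.14].

## Interface

Orientations are given as a unit quaternion [x, y, z, w].
In Python, from rig import robot, viewer, spotter gives the robot as it stands.
- The arm moves only by the shell command python3 -m crank 'ROWS' [FORCE]. ROWS is text: rows parted by semicolons, each of 7 numbers parted by spaces: the turn, a rotation vector about the tool's x, y, z in units of 5 degrees (1.0 is 5 degrees), then the shift along the tool's x, y, z in units of 40 mm (1.0 is 40 mm), then the gripper's target within -1 to 1 (shut at 1, half-way at 0, fully open at -1). A call has 1 to 5 rows; each row shifts and turns the pose as measured when the row begins, along the tool's axes as they then stand; what a row does not reach is not made up. A row lasts 1/8 s, in which the tool goes at most 62.5 mm and 10.7 degrees, less where a joint would pass 70% of its speed; a pose out of reach is approached as far as the arm can. A call is refused whole if a number of a shift passes 1 or a number of a turn 1, either way. A call with a gripper value outside its range is refused whole. The fingers move at their own pace and stop on an object; FORCE is the grip in N (left out, the last holds). Time passes only in rows, so rows that do not move let the fingers close. It gives the time, the measured TCP pose, the force and the opening at its end, in the units of the state.
- robot.get_obs(): the state, without advancing time (a new reading comes with each control period).
- viewer.camera(name): name is "scene" or "side" or "wrist"; returns a dict with "img" (384x512x3 uint8, red, green, blue), "camera_matrix" (3x3 intrinsics, pixels), "distortion" ([k1, k2, p1, p2, k3] as OpenCV has them; the pictures are not rectified), "xyz" and "attitude" of the camera in the world. Camera axes: x right, y down, z forward; pixel columns grow to the right and rows downward; lengths in m; the calibration is good to about 2 mm. A picture is of the moment at which its call begins. There is no depth.
- robot.hand_in(): hands the job in, once; it reports no verdict.
Trained networks look in a picture, given as the dict that the camera call returned (one of the last four; its "shot" number tells which), for a name from the list of things; names that differ only in an ending like _2 or _b are one class to them, and where a whole thing is asked for, a point or a joint stands for the part that bears it (a point fixed in the world has none). Each returns a list of dicts, best first, with "score" (0 to 1); they miss things now and then, are a little off and sometimes report something else, mostly with a low value. They report only what shows in the picture. A call takes as long as a camera call. They do not tell look-alikes from the thing itself.
- spotter.boxes_of(name, picture): "at" ([x, y, z] in m, in the coordinates of the camera as it stood for that picture, good to about 4 mm: the middle of the surface that is visible of it).
The state is a dict: "time": time; "q": joint angles; "joint_velocities": joint speeds; "joint_torque": joint torques, N m; "position": TCP position; "tool_rot": TCP orientation; "ft_force": force on the tool from outside, world axes, zero at the start; "moment": the same for the moment, N m; "grip_width": finger opening in m.
Only numpy, scipy, OpenCV 4.12 (cv2) and the standard library are available. Lean on these libraries where they do the work, as an engineer would, in place of code of your own. Each camera call takes 0.05 s, during which the arm holds its last target.

## Working session

There is one attempt and no reset: what is moved stays moved. The work goes in short steps, Python scripts to look and compute and a shell command to move; the robot and the scene stay as the last step left them, time stands still between calls to the robot, and variables do not carry over. Pictures are saved under pics/ and viewed, and the job is handed in when it is done.

```bash
ls; mkdir -p pics; cat > h.py <<'E'
import numpy as np, cv2
from scipy.spatial.transform import Rotation as R
from rig import robot, viewer, spotter
def save(d,n,crop=None,k=1):
    im=d["img"][:,:,::-1]
    if crop: x0,y0,x1,y1=crop; im=im[y0:y1,x0:x1]
    if k!=1: im=cv2.resize(im,None,fx=k,fy=k,interpolation=cv2.INTER_CUBIC)
    cv2.imwrite(f"pics/{n}.png",im)
def rot(d):
    a=np.array(d["attitude"]); return R.from_quat(a) if a.shape==(4,) else R.from_matrix(a)
def toworld(d,p): return rot(d).apply(p)+np.array(d["xyz"])
def pix(d,P):
    P=np.atleast_2d(P).astype(float); pc=rot(d).inv().apply(P-np.array(d["xyz"]))
    return cv2.projectPoints(pc,np.zeros(3),np.zeros(3),np.array(d["camera_matrix"]),np.array(d["distortion"]))[0][:,0]
def onplane(d,uv,z):
    uv=np.array(uv,float).reshape(-1,1,2)
    n=cv2.undistortPoints(uv,np.array(d["camera_matrix"]),np.array(d["distortion"]))[:,0]
    r=rot(d).apply(np.c_[n,np.ones(len(n))]); o=np.array(d["xyz"])
    return o+r*((z-o[2])/r[:,2])[:,None]
E
python3 - <<'E'
from h import *
print(robot.get_obs())
for n in ["scene","side","wrist"]:
    d=viewer.camera(n); save(d,n+"0"); print(n,d["xyz"],d["attitude"],d["camera_matrix"],d["distortion"],d["shot"])
    for o in ["tray","bed_home","rake","rest","piece0","piece1","piece2","piece3","piece4","piece5","transformer","contactor","carton","screwdriver","tape","jar"]:
        try: r=spotter.boxes_of(o,d)
        except Exception as e: print(o,e); continue
        for x in r[:4]: print(o,round(x["score"],2),toworld(d,x["at"]).round(3),{k:v for k,v in x.items() if k not in("at","score")})
E
```

```text
pics
{'time': 0.0, 'q': array([ 1.08648561e+00,  5.28451950e-01,  1.43389764e+00, -8.16148160e-06,
        1.18137020e+00, -1.78499753e-01]), 'joint_velocities': array([ 0.00024943, -0.0010671 , -0.0020259 , -0.00105994,  0.00019328,
       -0.00029751]), 'joint_torque': array([-2.78651743e-03, -4.40046465e+01, -1.76594138e+01,  6.31056377e-02,
        5.84048009e-02, -1.71260003e-04]), 'position': array([0.18779852, 0.5953599 , 0.22158184]), 'tool_rot': array([ 1.52308734e-01,  9.88332393e-01, -1.00691995e-03, -3.42486151e-04]), 'ft_force': array([ 0.08542727, -0.01001375,  0.54331174]), 'moment': array([-0.0392113 , -0.04944168, -0.030757  ]), 'grip_width': 0.08695119173396912}
scene [ 0.98396822 -0.76616561  0.80916146] [ 0.86622068  0.25900257 -0.11098187 -0.41262868] [[415.61711557   0.         258.12682714]
 [  0.         415.61711557 188.23224433]
 [  0.           0.           1.        ]] [0.01637354 0.         0.         0.         0.        ] 1
tray 0.91 [0.585 0.007 0.054] {}
bed_home 0.81 [0.59  0.006 0.059] {}
rake 0.78 [ 0.507 -0.32   0.097] {}
rake 0.65 [ 0.489 -0.426 
[... 2322 characters left out ...]
.058  0.074] {}
piece5 0.5 [ 0.528 -0.07   0.07 ] {}
piece5 0.47 [ 0.52  -0.015  0.072] {}
piece5 0.38 [ 0.623 -0.058  0.074] {}
transformer 0.8 [0.323 0.435 0.081] {}
contactor 0.82 [ 0.382 -0.124  0.045] {}
carton 0.79 [ 0.723 -0.209  0.045] {}
tape 0.6 [ 0.497 -0.293  0.02 ] {}
tape 0.2 [ 0.526 -0.07   0.07 ] {}
tape 0.18 [ 0.386 -0.122  0.044] {}
jar 0.91 [ 0.311 -0.398  0.051] {}
wrist [0.11864126 0.61794916 0.38465768] [0.79915239 0.58562736 0.08037119 0.10925446] [[329.03178071   0.         257.52409618]
 [  0.         329.03178071 198.15928795]
 [  0.           0.           1.        ]] [0.02653751 0.         0.         0.         0.        ] 3
transformer 0.91 [0.299 0.466 0.085] {}
```

View pics/scene0.png

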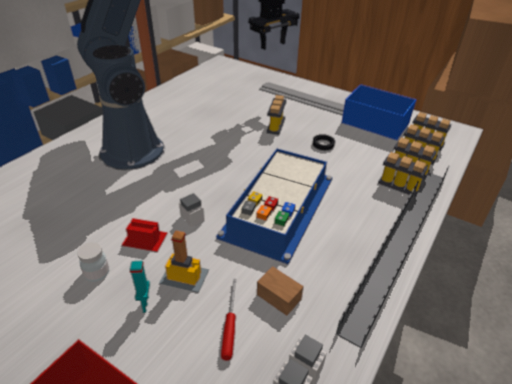

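View pics/side0.png

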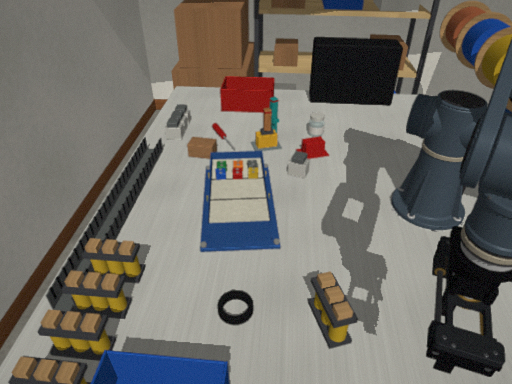

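```bash
python3 - <<'E'
from h import *
d=viewer.camera("scene"); save(d,"s1tray",(210,140,340,260),5); save(d,"s1rake",(110,200,230,320),5)
d=viewer.camera("side"); save(d,"d1tray",(190,140,290,255),5); 
E
```

```text
(no output)
```

View pics/s1tray.png

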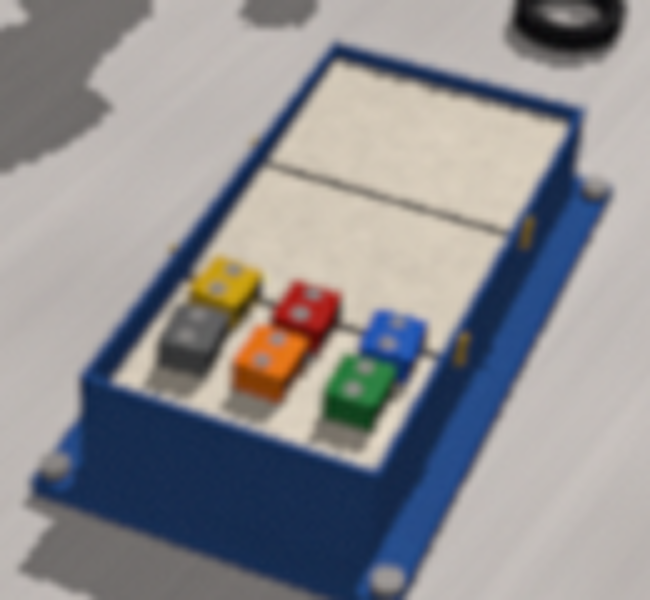

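View pics/s1rake.png

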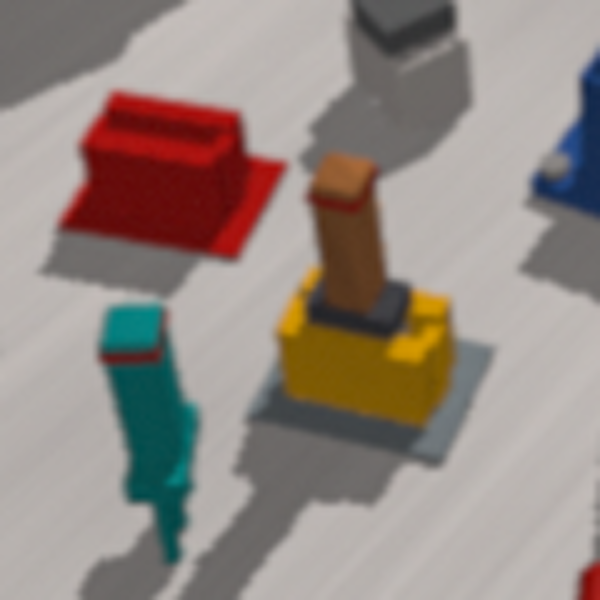

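View pics/d1tray.png

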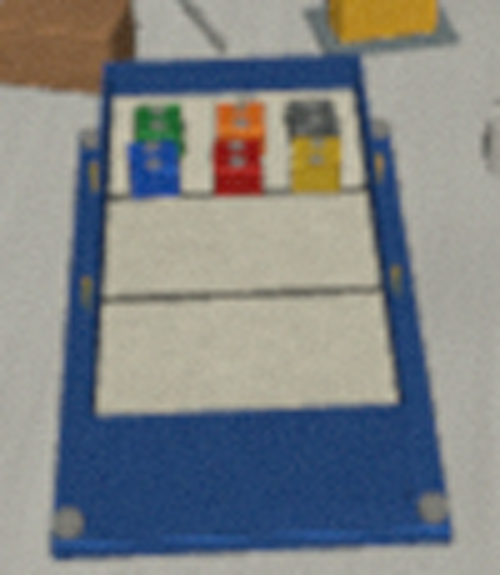

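```bash
cat > cal.py <<'E'
from h import *
S=dict(xyz=[0.98396822,-0.76616561,0.80916146],attitude=[0.86622068,0.25900257,-0.11098187,-0.41262868],camera_matrix=[[415.617,0,258.1268],[0,415.617,188.2322],[0,0,1]],distortion=[0.01637354,0,0,0,0])
D=dict(xyz=[0.43247374,0.93388523,0.73040975],attitude=[-0.03957261,0.89320479,-0.44741863,0.02087533],camera_matrix=[[390.88384,0,252.92198],[0,390.88384,189.01596],[0,0,1]],distortion=[-0.0529185,0,0,0,0])
def T(p,L):
    x,y,a=p; c,s=np.cos(a),np.sin(a); L=np.atleast_2d(L)
    return np.c_[x+c*L[:,0]-s*L[:,1], y+s*L[:,0]+c*L[:,1], L[:,2]]
E
python3 - <<'E'
from cal import *
from scipy.optimize import least_squares
rx,ry=.083,.172; fx,fy=.104,.193
obsS=[((335,45),(-rx,ry,.078)),((582,110),(rx,ry,.078)),((85,380),(-rx,-ry,.078)),((383,472),(rx,-ry,.078)),((610,182),(fx,fy,.012)),((35,485),(-fx,-fy,.012))]
obsD=[((105,60),(rx,-ry,.078)),((362,57),(-rx,-ry,.078)),((93,420),(rx,ry,.078)),((402,407),(-rx,ry,.078)),((52,547),(fx,fy,.012)),((450,535),(-fx,fy,.012))]
sS=np.array([(u/5+210,v/5+140) for (u,v),_ in obsS]);sD=np.array([(u/5+190,v/5+140) for (u,v),_ in obsD])
LS=np.array([l for _,l in obsS]);LD=np.array([l for _,l in obsD])
def f(p): 
    return np.r_[(pix(S,T(p[:3],LS))-sS).ravel(),(pix(D,T(p[:3],LD))-sD).ravel()]
r=least_squares(f,[.57,0,0],loss='soft_l1'); print(r.x, f(r.x).reshape(-1,2).round(1)); p=r.x
for nm,cam,o,q in [("S",S,obsS,sS),("D",D,obsD,sD)]:
    L=np.array([l for _,l in o]); 
    rr=least_squares(lambda p:(pix(cam,T(p,L))-q).ravel(),p); print(nm,rr.x)
# bed heights: line ends
inv=lambda P: (lambda d:(np.c_[np.cos(p[2])*d[:,0]+np.sin(p[2])*d[:,1],-np.sin(p[2])*d[:,0]+np.cos(p[2])*d[:,1]]))(P[:,:2]-p[:2])
for nm,cam,off,pts in [("S",S,(210,140),[(267,163),(505,232),(255,300),(440,353)]),("D",D,(190,140),[(105,298),(385,290),(105,196),(370,187)])]:
  uv=[(u/5+off[0],v/5+off[1]) for u,v in pts]
  for z in (.037,.047,.057): print(nm,z,inv(onplane(cam,uv,z)).round(3).tolist())
# pieces tops in side/scene z=.067
print(inv(onplane(S,[(228/5+210,275/5+140),(195/5+210,325/5+140),(307/5+210,303/5+140),(272/5+210,348/5+140),(395/5+210,332/5+140),(362/5+210,377/5+140)],.067)).round(3))
# rake/rest
print("handle top S",onplane(S,[(345/5+110,172/5+200)],.146))
print("rest S", onplane(S,[((300)/5+110,275/5+200),(450/5+110,298/5+200)],.052))
E
```

```text
[0.56128189 0.03727407 0.1567386 ] [[-1.1 -1.9]
 [ 0.3 -1.7]
 [-1.  -1.2]
 [-0.   0. ]
 [ 0.4 -0.9]
 [-1.  -1.3]
 [-2.3  0. ]
 [-1.9 -1.3]
 [-3.1 -0. ]
 [ 1.4 -0.4]
 [-1.4 -0.2]
 [ 0.1 -1.8]]
S [0.56432977 0.03446999 0.15884917]
D [0.55663505 0.03877307 0.14191942]
S 0.037 [[-0.087, 0.083], [0.067, 0.082], [-0.042, -0.037], [0.068, -0.035]]
S 0.047 [[-0.082, 0.071], [0.07, 0.07], [-0.038, -0.048], [0.07, -0.045]]
S 0.057 [[-0.077, 0.059], [0.073, 0.057], [-0.034, -0.059], [0.073, -0.056]]
D 0.037 [[0.075, 0.022], [-0.086, 0.026], [0.077, -0.079], [-0.086, -0.077]]
D 0.047 [[0.074, 0.035], [-0.084, 0.039], [0.076, -0.065], [-0.085, -0.063]]
D 0.057 [[0.073, 0.048], [-0.083, 0.051], [0.075, -0.051], [-0.084, -0.049]]
[[-0.051 -0.056]
 [-0.05  -0.102]
 [-0.003 -0.059]
 [-0.006 -0.101]
 [ 0.049 -0.061]
 [ 0.046 -0.102]]
handle top S [[ 0.50223672 -0.3120001   0.146     ]]
rest S [[ 0.46134923 -0.31122429  0.052     ]
 [ 0.52959499 -0.28285902  0.052     ]]
```

```bash
python3 -m crank '0 0 0 -1 -0.5 0 -1; 0 0 0 -1 -0.5 0 -1;0 0 0 -1 -0.5 0 -1;0 0 0 -1 -0.5 0 -1;0 0 0 -1 -0.5 0 -1'
python3 -m crank '0 0 0 -0.55 -1 0 -1; 0 0 0 -0.55 -1 0 -1;0 0 0 -0.55 -1 0 -1;0 0 0 -0.55 -1 0 -1;0 0 0 -0.55 -1 0 -1'
python3 -m crank '0 0 0 -0.55 -1 0 -1; 0 0 0 -0.55 -1 0 -1;0 0 0 -0.55 -1 0 -1;0 0 0 -0.55 -1 0 -1;0 0 0 -0.55 -1 0 -1'
```

```text
time: 3.28
position: [0.3515, 0.4396, 0.2228]
tool_rot: [0.149, 0.989, 0.002, 0.001]
ft_force: [0.1, 0.5, 0.1]
grip_width: 0.0871
time: 3.9
position: [0.4026, 0.2103, 0.2231]
tool_rot: [0.149, 0.989, 0.003, 0.004]
ft_force: [0.5, 0.1, 0.0]
grip_width: 0.0868
time: 4.53
position: [0.4512, -0.0208, 0.224]
tool_rot: [0.149, 0.989, 0.004, 0.006]
ft_force: [1.2, 0.2, -0.4]
grip_width: 0.0872
```

```bash
python3 - <<'E'
from h import *
d=viewer.camera("wrist"); save(d,"w1",None,1.5); import pickle; pickle.dump(d,open("w1.pkl","wb"))
E
python3 -m crank '0 0 -1 -0.5 -1 0 -1; 0 0 -1 -0.4 -1 0 -1;0 0 -1 -0.3 -1 0 -1;0 0 -1 -0.2 -1 0 -1;0 0 -1 -0.1 -1 0 -1'
```

```text
time: 5.2
position: [0.4897, -0.2393, 0.2257]
tool_rot: [-0.075, 0.997, -0.001, 0.01]
ft_force: [0.5, -0.1, -0.2]
grip_width: 0.0872
```

View pics/w1.png

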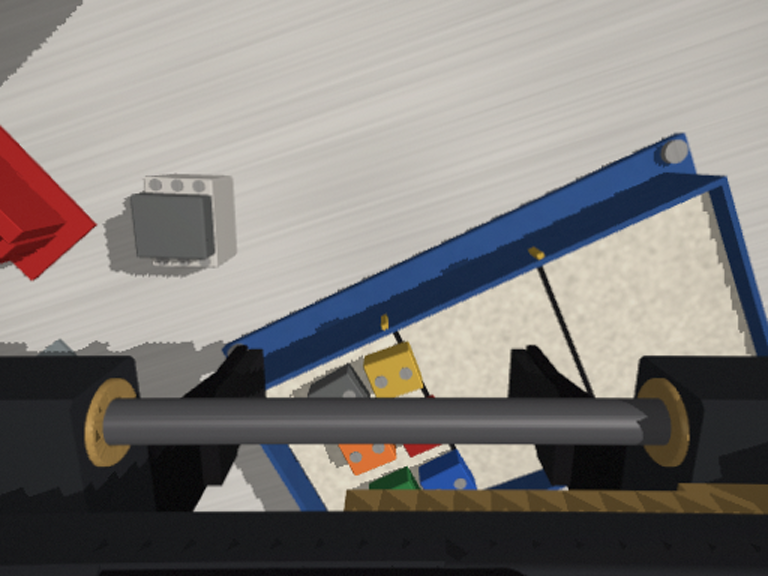

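```bash
python3 - <<'E'
from h import *
d=viewer.camera("wrist"); save(d,"w2",None,1.5); import pickle; pickle.dump(d,open("w2.pkl","wb"))
o=robot.get_obs(); print(R.from_quat(o["tool_rot"]).as_matrix().round(3), o["moment"])
E
```

```text
[[-0.989 -0.149  0.023]
 [-0.149  0.989 -0.007]
 [-0.022 -0.01  -1.   ]] [-0.13452642 -0.05224584  0.09176745]
```

View pics/w2.png

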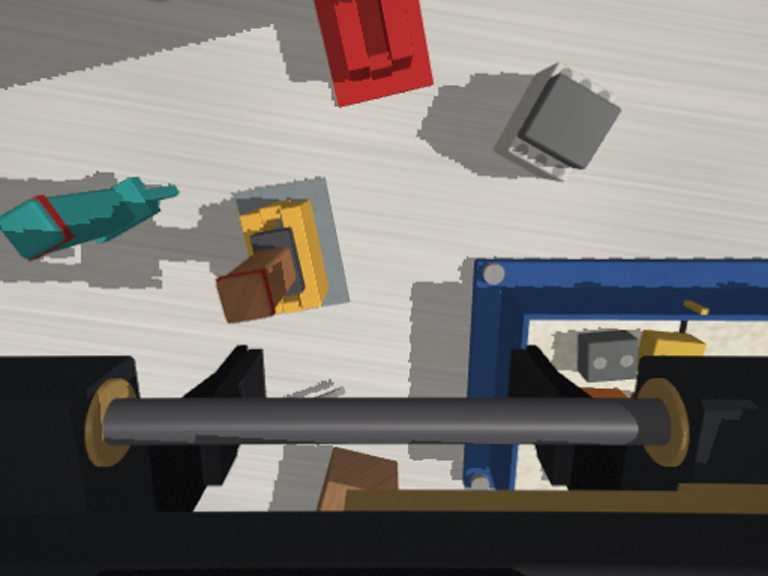

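```bash
python3 - <<'E'
from cal import *
import pickle
d=pickle.load(open("w2.pkl","rb"));d1=pickle.load(open("w1.pkl","rb"))
print(d["xyz"],rot(d).as_matrix().round(3))
q=lambda pts,z,d=d: onplane(d,np.array(pts)/1.5,z)
P=q([(217,279),(268,268),(275,315),(228,323)],.146)
print("handle",P.round(4),P.mean(0),np.linalg.norm(np.diff(P,axis=0),axis=1),np.degrees(np.arctan2(*(P[1]-P[2])[[1,0]])),np.degrees(np.arctan2(*(P[0]-P[3])[[1,0]])))
Q=q([(241,222),(302,201),(329,303),(275,314)],.052)
print("rest",Q.round(4),Q.mean(0),np.degrees(np.arctan2(*(Q[1]-Q[2])[[1,0]])))
print("tray w2", q([(472,259)],.012), q([(527,316)],.078),q([(683,322)],.055))
print("tray w1", q([(724,177)],.078,d1),q([(226,350)],.012,d1),q([(687,133)],.012,d1))
p=[.563,.036,.155]
print(T(p,[(-.104,-.193,.012),(-.079,-.168,.078),(-.083,.172,.078),(-.104,.193,.012)]).round(3))
E
```

```text
[ 0.41446364 -0.25043183  0.38638702] [[-0.149  0.947  0.285]
 [ 0.989  0.143  0.04 ]
 [-0.003  0.288 -0.958]]
handle [[ 0.4892 -0.3257  0.146 ]
 [ 0.4797 -0.3009  0.146 ]
 [ 0.5039 -0.2954  0.146 ]
 [ 0.5119 -0.3189  0.146 ]] [ 0.49615501 -0.31023296  0.146     ] [0.02653112 0.02483428 0.0248351 ] -167.09214896683704 -163.31335904304814
rest [[ 0.4761 -0.3412  0.052 ]
 [ 0.456  -0.3019  0.052 ]
 [ 0.5242 -0.2759  0.052 ]
 [ 0.5381 -0.313   0.052 ]] [ 0.49858634 -0.30800585  0.052     ] -159.1003873627408
tray w2 [[ 0.48530903 -0.1737176   0.012     ]] [[ 0.50500777 -0.14395004  0.078     ]] [[ 0.49968415 -0.02723932  0.055     ]]
tray w1 [[0.45412188 0.19241609 0.078     ]] [[ 0.48837606 -0.16550785  0.012     ]] [[0.43141232 0.21211492 0.012     ]]
[[ 0.49  -0.171  0.012]
 [ 0.511 -0.142  0.078]
 [ 0.454  0.193  0.078]
 [ 0.43   0.211  0.012]]
```

```bash
python3 - <<'E'
from cal import *
import pickle
d=pickle.load(open("w2.pkl","rb"))
q=lambda pts,z,d=d: onplane(d,np.array(pts)/1.5,z)
P=q([(325,178),(349,300),(234,193)],.003); print(P, np.degrees(np.arctan2(*(P[1]-P[0])[[1,0]])))
P=q([(249,231),(297,228),(305,292)],.066);print(P,np.degrees(np.arctan2(*(P[2]-P[1])[[1,0]])))
for a in (13,17,21):
  uv=pix(d,T([.498,-.309,np.radians(a)],[(s*.012,t*.012,.146) for s,t in((-1,-1),(-1,1),(1,1),(1,-1))]))*1.5; print(a,uv.round(0).tolist())
  uv=pix(d,T([.498,-.309,np.radians(a)],[(s*.036,t*.02,.052) for s,t in((-1,-1),(-1,1),(1,1),(1,-1))]))*1.5; print(a,uv.round(0).tolist())
E
```

```text
[[ 0.4423961  -0.29400322  0.003     ]
 [ 0.53527211 -0.26384735  0.003     ]
 [ 0.46390514 -0.36110812  0.003     ]] 17.988072677465922
[[ 0.47858509 -0.33189216  0.066     ]
 [ 0.47193007 -0.30126921  0.066     ]
 [ 0.51426212 -0.29173912  0.066     ]] 12.687312577679974
13 [[222.0, 279.0], [269.0, 276.0], [276.0, 321.0], [230.0, 324.0]]
13 [[249.0, 210.0], [308.0, 206.0], [321.0, 308.0], [265.0, 312.0]]
17 [[220.0, 281.0], [267.0, 274.0], [277.0, 319.0], [232.0, 326.0]]
17 [[245.0, 213.0], [304.0, 204.0], [324.0, 306.0], [269.0, 313.0]]
21 [[219.0, 283.0], [265.0, 273.0], [279.0, 317.0], [234.0, 327.0]]
21 [[242.0, 215.0], [300.0, 203.0], [327.0, 303.0], [272.0, 315.0]]
```

```bash
python3 -m crank '-0.06 0.12 -0.95 0.04 -0.9 0 -1; -0.06 0.12 -0.95 0.1 -0.9 0 -1; 0 0 0 0 0 0.2 -1'
python3 - <<'E'
from h import *
d=viewer.camera("wrist"); save(d,"w3",None,1.5); import pickle; pickle.dump(d,open("w3.pkl","wb"))
o=robot.get_obs(); print(R.from_quat(o["tool_rot"]).as_matrix().round(3), o["position"],o["moment"])
E
```

```text
time: 5.62
position: [0.5008, -0.3206, 0.219]
tool_rot: [-0.158, 0.987, -0.001, 0.001]
ft_force: [0.2, 0.7, -0.2]
grip_width: 0.0871
[[-0.95  -0.313 -0.002]
 [-0.313  0.95   0.002]
 [ 0.001  0.002 -1.   ]] [ 0.49941006 -0.31794356  0.21719561] [0.09908851 0.08593326 0.01076854]
```

View pics/w3.png

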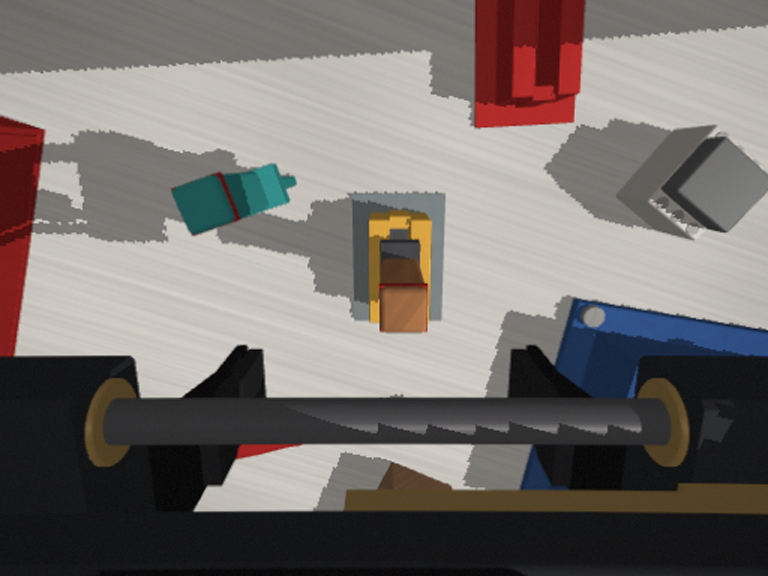

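```bash
python3 - <<'E'
from cal import *
import pickle
d=pickle.load(open("w3.pkl","rb"))
q=lambda pts,z,d=d: onplane(d,np.array(pts)/1.5,z)
P=q([(380,284),(427,284),(427,332),(380,332)],.146); c=P.mean(0); print(P.round(4),c,np.degrees(np.arctan2(*(P[2]-P[1])[[1,0]])))
Q=q([(353,194),(445,194),(442,320),(354,320)],.003);print(Q.round(4))
Q=q([(369,212),(431,212),(427,323),(371,323)],.052);print(Q.round(4),Q.mean(0))
o=robot.get_obs();Rm=R.from_quat(o["tool_rot"]); print(o["position"],o["time"])
print(Rm.inv().apply(c-o["position"])/.04)
E
```

```text
[[ 0.4886 -0.3283  0.146 ]
 [ 0.4814 -0.3064  0.146 ]
 [ 0.5049 -0.2981  0.146 ]
 [ 0.5124 -0.3206  0.146 ]] [ 0.49684236 -0.31334316  0.146     ] 19.471877696231022
[[ 0.4636 -0.36    0.003 ]
 [ 0.4421 -0.2944  0.003 ]
 [ 0.5363 -0.2626  0.003 ]
 [ 0.5585 -0.3299  0.003 ]]
[[ 0.4672 -0.3444  0.052 ]
 [ 0.4545 -0.3055  0.052 ]
 [ 0.5281 -0.2823  0.052 ]
 [ 0.5404 -0.3196  0.052 ]] [ 0.49754511 -0.31294912  0.052     ]
[ 0.49941006 -0.31794356  0.21719561] 5.675
[0.02261346 0.12570232 1.78018106]
```

```bash
python3 -m crank '0 0 0 0.02 0.125 0.2 -1;0 0 0 0 0 1 -1;0 0 0 0 0 1 -1;0 0 0 0 0 0.8 -1;0 0 0 0 0 0.2 -1' 30
```

```text
time: 6.3
position: [0.495, -0.3039, 0.0859]
tool_rot: [-0.16, 0.987, 0.003, -0.002]
ft_force: [0.0, -0.3, 0.3]
grip_width: 0.087
```

```bash
python3 -m crank '0 0 0 0.02 -0.24 0.08 -1;0 0 0 0 0 0 -1'
python3 - <<'E'
from h import *
d=viewer.camera("scene"); save(d,"s2",(120,180,260,310),5)
print(robot.get_obs()["position"])
E
```

```text
time: 6.55
position: [0.498, -0.313, 0.0836]
tool_rot: [-0.16, 0.987, 0.003, -0.001]
ft_force: [-0.1, 0.2, 0.0]
grip_width: 0.0869
[ 0.49787851 -0.31261149  0.08375309]
```

View pics/s2.png

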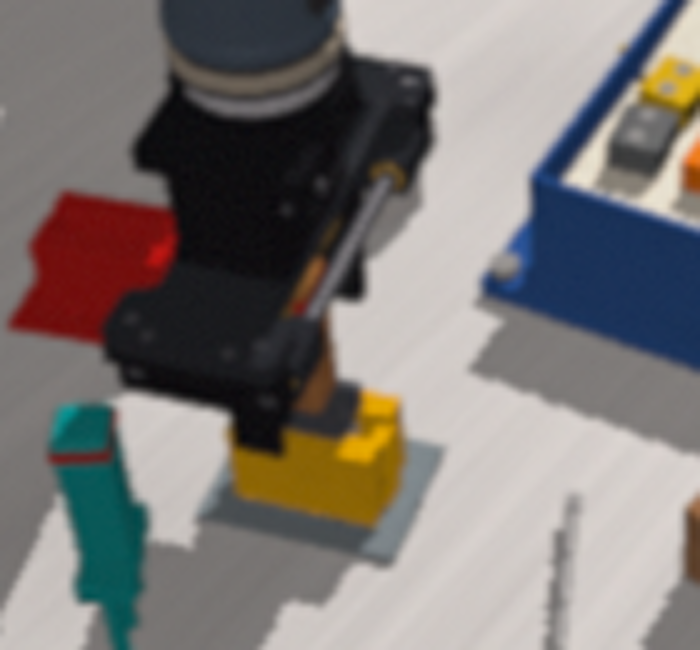

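```bash
python3 -m crank '0 0 0 0 0 0 1;0 0 0 0 0 0 1;0 0 0 0 0 0 1;0 0 0 0 0 0 1' 40
python3 -m crank '0 0 0 0 0 0 1;0 0 0 0 0 0 1'
```

```text
time: 7.1
position: [0.4989, -0.3137, 0.0863]
tool_rot: [-0.16, 0.987, 0.001, 0.0]
ft_force: [0.4, 0.4, -0.3]
grip_width: 0.055
time: 7.35
position: [0.4988, -0.3136, 0.0863]
tool_rot: [-0.16, 0.987, 0.001, 0.0]
ft_force: [-0.8, -0.0, -0.2]
grip_width: 0.035
```

```bash
python3 -m crank '0 0 0 0 0 0 1;0 0 0 0 0 0 1;0 0 0 0 0 0 1'; python3 -c "
from h import *
for i in range(3):
  o=robot.get_obs(); print(o['position'],o['ft_force'],o['moment'],o['time'],o['grip_width'])"
```

```text
time: 7.72
position: [0.4987, -0.3135, 0.0861]
tool_rot: [-0.16, 0.987, 0.001, 0.0]
ft_force: [-0.3, 0.1, 1.4]
grip_width: 0.0234
[ 0.49872285 -0.3134544   0.08614245] [-0.2790017   0.13100531  1.36200085] [0.08224447 0.00240982 0.00421632] 7.725 0.023369073595545468
[ 0.49872285 -0.3134544   0.08614245] [-0.2790017   0.13100531  1.36200085] [0.08224447 0.00240982 0.00421632] 7.725 0.023369073595545468
[ 0.49872285 -0.3134544   0.08614245] [-0.2790017   0.13100531  1.36200085] [0.08224447 0.00240982 0.00421632] 7.725 0.023369073595545468
```

```bash
python3 -m crank '0 0 0 0 0 -0.5 1;0 0 0 0 0 -0.6 1;0 0 0 0 0 -0.8 1;0 0 0 0 0 -0.8 1;0 0 0 0 0 -0.4 1'; python3 -m crank '0 0 0 0 0 0 1;0 0 0 0 0 0 1'; python3 - <<'E'
from h import *
o=robot.get_obs(); print(R.from_quat(o["tool_rot"]).as_matrix().round(3),o['position'],o['ft_force'],o['time'])
p=np.array([.562,.036]);a=.155
# insert target: lane x=0, y=-.150
for L in [(0,-.150),(.046,-.150),(-.046,-.15)]:
  print(L,p+[np.cos(a)*L[0]-np.sin(a)*L[1],np.sin(a)*L[0]+np.cos(a)*L[1]])
E
```

```text
time: 8.35
position: [0.4968, -0.3121, 0.21]
tool_rot: [-0.16, 0.987, 0.005, -0.003]
ft_force: [1.3, -0.3, -1.6]
grip_width: 0.0236
time: 8.6
position: [0.4967, -0.312, 0.2101]
tool_rot: [-0.16, 0.987, 0.004, -0.002]
ft_force: [-0.4, -0.1, -2.0]
grip_width: 0.0239
[[-0.949 -0.316 -0.006]
 [-0.316  0.949  0.008]
 [ 0.003  0.009 -1.   ]] [ 0.49671299 -0.31201915  0.21009998] [-0.35284928 -0.12164084 -1.95196905] 8.6
(0, -0.15) [ 0.58515701 -0.11220173]
(0.046, -0.15) [ 0.63060555 -0.10510025]
(-0.046, -0.15) [ 0.53970848 -0.11930321]
```

```bash
python3 -m crank '0.03 -0.01 0.38 -0.66 0.87 0 1;0.03 -0.01 0.38 -0.66 0.87 0 1;0.03 -0.01 0.38 -0.66 0.87 0 1;0.02 0 0.38 -0.66 0.87 0 1;0 0 0.38 -0.66 0.8 0 1'; python3 -m crank '0 0 0 0 0 0 1'; python3 - <<'E'
from h import *
o=robot.get_obs(); print(R.from_quat(o["tool_rot"]).as_matrix().round(3),o['position'],o['ft_force'],o['time'])
d=viewer.camera("wrist"); save(d,"w4",None,1.5); import pickle; pickle.dump(d,open("w4.pkl","wb"))
d=viewer.camera("scene"); save(d,"s4",(200,100,340,260),4); pickle.dump(d,open("s4.pkl","wb"))
E
```

```text
time: 9.22
position: [0.58, -0.1104, 0.2034]
tool_rot: [-0.071, 0.997, 0.002, -0.005]
ft_force: [0.7, -0.9, -1.5]
grip_width: 0.024
time: 9.35
position: [0.5802, -0.1074, 0.2019]
tool_rot: [-0.074, 0.997, 0.003, -0.006]
ft_force: [0.1, -0.1, -0.8]
grip_width: 0.024
[[-0.989 -0.147 -0.013]
 [-0.147  0.989  0.005]
 [ 0.012  0.007 -1.   ]] [ 0.5802186  -0.10739816  0.20192211] [ 0.06121875 -0.05281869 -0.79395779] 9.35
```

View pics/w4.png

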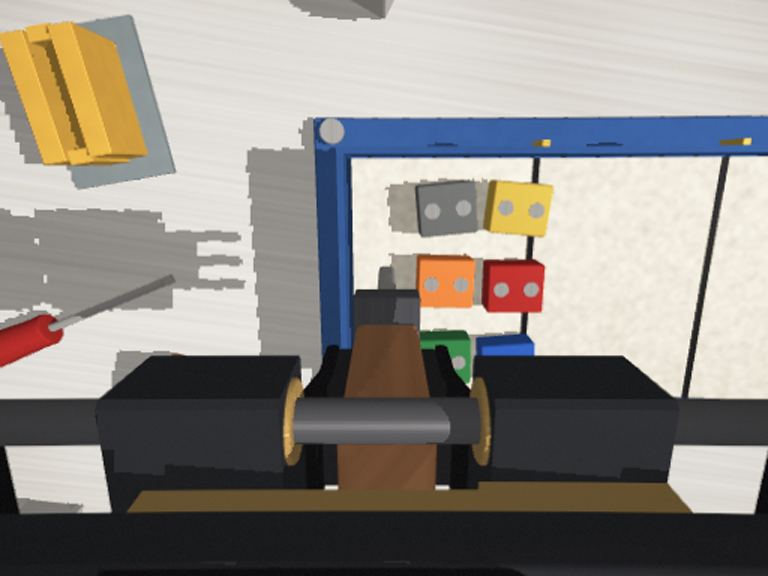

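View pics/s4.png

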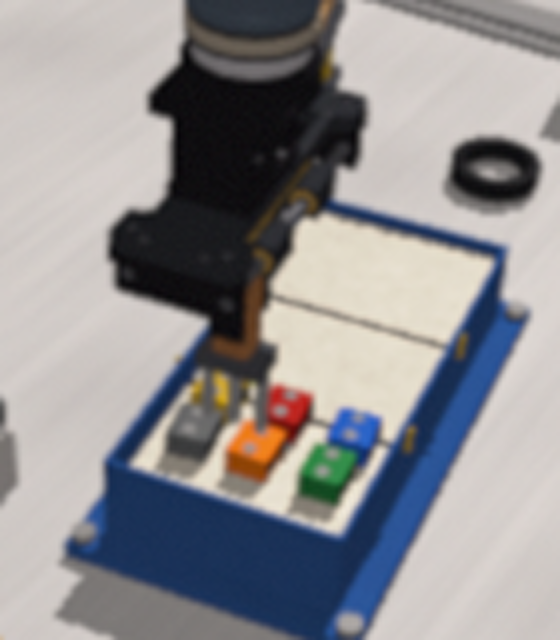

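```bash
cat >> cal.py <<'E'
import pickle
TR=[.562,.036,.155]
def loc(P,p=None):
    p=p or TR; d=np.atleast_2d(P)[:,:2]-p[:2]; c,s=np.cos(p[2]),np.sin(p[2]); return np.c_[c*d[:,0]+s*d[:,1],-s*d[:,0]+c*d[:,1]]
E
python3 - <<'E'
from cal import *
d=pickle.load(open("w4.pkl","rb"))
q=lambda pts,z: onplane(d,np.array(pts)/1.5,z)
A=q([(350,156),(768,157),(350,340)],.078); print(A.round(4)); B=A[1]-A[0]; print("yaw",np.arctan2(-B[0],B[1]))
print("flange",loc(q([(315,118),(768,117)],.012)).round(4)); print("rim",loc(A).round(4))
for b in (.047,.055):
  print(b,"lines",loc(q([(537,158),(523,335),(726,158),(685,398)],b)).round(4).tolist())
  print("tops",loc(q([(447,208),(519,208),(446,281),(514,286)],b+.02)).round(4).tolist())
o=robot.get_obs(); print("tcp",loc(o["position"]), o["position"])
# tine tip expected
Rm=R.from_quat(o["tool_rot"]); tips=[o["position"]+Rm.apply([x,0,.080]) for x in(-.018,0,.018)]; print(loc(tips)); print(pix(d,tips)*1.5)
S4=pickle.load(open("s4.pkl","rb")); print((pix(S4,tips)-[200,100])*4)
E
```

```text
[[ 0.5078 -0.1379  0.078 ]
 [ 0.4755  0.0914  0.078 ]
 [ 0.6156 -0.124   0.078 ]]
yaw 0.13992795489755394
flange [[-0.1062 -0.1904]
 [-0.1029  0.112 ]]
rim [[-0.0804 -0.1634]
 [-0.0769  0.068 ]
 [ 0.0283 -0.1664]]
0.047 lines [[-0.0787, -0.0497], [0.037, -0.0509], [-0.077, 0.0659], [0.0846, 0.065]]
tops [[-0.0504, -0.1072], [-0.05, -0.0643], [-0.0058, -0.1067], [-0.0022, -0.0644]]
0.055 lines [[-0.0786, -0.0521], [0.0342, -0.0532], [-0.0769, 0.0606], [0.0806, 0.0597]]
tops [[-0.0511, -0.1082], [-0.0507, -0.0665], [-0.0077, -0.1077], [-0.0042, -0.0666]]
tcp [[-0.00554792 -0.14668949]] [ 0.57916453 -0.1097874   0.20200412]
[[ 0.01138353 -0.1463595 ]
 [-0.0066139  -0.14617422]
 [-0.02461134 -0.14598895]]
[[382.18575313 337.60154754]
 [382.19124796 304.47274306]
 [382.19592088 270.04811465]]
[[256.73712206 427.28252848]
 [230.243941   418.55121883]
 [204.02525186 409.91097533]]
```

```bash
sed -i 's/^TR=.*/TR=[.561,.0395,.147]/' cal.py; python3 -m crank '0.08 -0.14 0 0 0 0.5 1;0 0 0 0 0 0.5 1;0 0 0 0 0 0.2 1;0 0 0 0 0 0 1'; cat > st.py <<'E'
from cal import *
o=robot.get_obs(); Rm=R.from_quat(o["tool_rot"]); m=Rm.as_matrix()
tip=o["position"]+Rm.apply([0,0,.0801])
ax=np.array([-m[1,2],m[0,2],0]); t=Rm.inv().apply(ax)/np.radians(5)
print("t%.2f"%o["time"],"tip loc",loc(tip)[0].round(4),"z %.4f"%tip[2],"F",o["ft_force"].round(2),"M",o["moment"].round(3),"yaw %.3f"%np.arctan2(-m[0,1],m[1,1]),"fix turn",t[:2].round(3),"w",round(o["grip_width"],4))
E
python3 st.py
```

```text
time: 9.95
position: [0.5768, -0.1146, 0.1517]
tool_rot: [-0.07, 0.998, -0.001, -0.002]
ft_force: [-0.8, 0.5, -0.8]
grip_width: 0.0238
t9.95 tip loc [-0.0072 -0.1549] z 0.0716 F [-0.79  0.45 -0.81] M [0.048 0.035 0.024] yaw 0.140 fix turn [-0.017 -0.038] w 0.0238
```

```bash
python3 -m crank '0 0 0 0 0.14 0.1 1;0 0 0 0 0 0.08 1;0 0 0 0 0 0 1'; python3 st.py; python3 -m crank '0 0 0 0 0 0.05 1;0 0 0 0 0 0.05 1;0 0 0 0 0 0 1';python3 st.py
```

```text
time: 10.32
position: [0.5768, -0.1097, 0.1455]
tool_rot: [-0.069, 0.998, -0.001, -0.0]
ft_force: [-0.6, 0.2, -2.6]
grip_width: 0.0237
t10.32 tip loc [-0.0063 -0.1501] z 0.0654 F [-0.63  0.16 -2.58] M [0.02  0.027 0.047] yaw 0.139 fix turn [-0.033 -0.011] w 0.0237
time: 10.7
position: [0.5772, -0.1096, 0.1418]
tool_rot: [-0.07, 0.998, -0.002, 0.0]
ft_force: [-0.3, -0.3, -1.7]
grip_width: 0.0239
t10.70 tip loc [-0.0058 -0.1502] z 0.0617 F [-0.3  -0.31 -1.69] M [0.055 0.014 0.005] yaw 0.139 fix turn [-0.041  0.002] w 0.0239
```

```bash
python3 -m crank '0 0 0 0 0 0.05 1;0 0 0 0 0 0.03 1'|sed -n '2p;4p';  python3 -m crank '0 0 0 0 0 0.03 1;0 0 0 0 0 0.03 1'|sed -n '2p;4p'
```

```text
position: [0.5774, -0.1097, 0.1385]
ft_force: [-0.6, -0.5, -2.1]
position: [0.5773, -0.1097, 0.1359]
ft_force: [-0.8, 0.3, -2.0]
```

```bash
python3 -m crank '0 0 0 0 0 0.03 1;0 0 0 0 0 0 1'|sed -n '2p;4p'
```

```text
position: [0.5773, -0.1097, 0.1347]
ft_force: [-0.9, 0.5, -0.9]
```

```bash
python3 -m crank '0 0 0 0 0 0.025 1;0 0 0 0 0 0 1'|sed -n '2p;4p'
```

```text
position: [0.5774, -0.1097, 0.1343]
ft_force: [-0.9, 0.0, 0.9]
```

```bash
python3 -m crank '0 0 0 0 0 0.025 1;0 0 0 0 0 0 1'|sed -n '2p;4p'
```

```text
position: [0.5773, -0.1097, 0.134]
ft_force: [-0.9, -0.3, 2.4]
```

```bash
python3 -m crank '0 0 0 0 0 0.02 1;0 0 0 0 0 0 1'|sed -n '2p;4p'; python3 st.py; python3 - <<'E'
from h import *
d=viewer.camera("scene"); save(d,"s5",(220,170,320,250),6)
E
```

```text
position: [0.5774, -0.1097, 0.1337]
ft_force: [-1.4, 0.5, 3.9]
t12.20 tip loc [-0.0056 -0.1503] z 0.0536 F [-1.36  0.54  3.93] M [0.132 0.34  0.017] yaw 0.139 fix turn [-0.047  0.01 ] w 0.0236
```

View pics/s5.png

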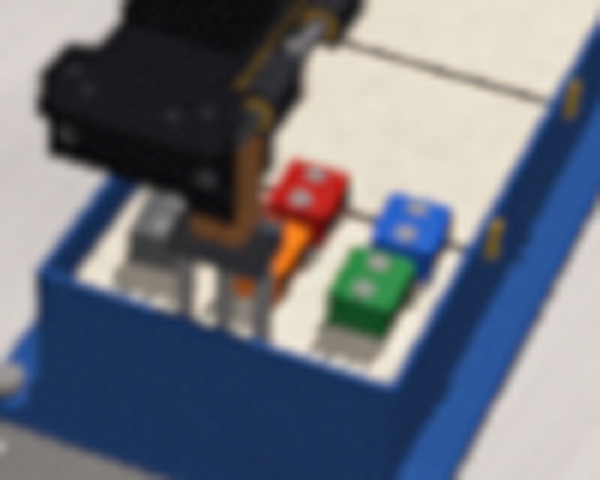

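```bash
python3 -m crank '0 0 0 0 0 -0.1 1;0 0 0 0 0.3 0 1;0 0 0 0 0.4 0 1;0 0 0 0 0.4 0 1;0 0 0 0 0.4 0 1'; python3 st.py
```

```text
time: 12.88
position: [0.5686, -0.0471, 0.1359]
tool_rot: [-0.069, 0.998, -0.002, 0.001]
ft_force: [-0.6, -0.3, -2.1]
grip_width: 0.024
t12.88 tip loc [-0.0051 -0.0871] z 0.0558 F [-0.6  -0.33 -2.06] M [-0.113 -0.062  0.023] yaw 0.138 fix turn [-0.047  0.01 ] w 0.024
```

```bash
python3 -m crank '0 0 0.05 0 0.3 -0.03 1;0 0 0.05 0 0.4 -0.03 1;0 0 0 0 0.3 -0.03 1;0 0 0 0 0.2 -0.02 1;0 0 0 0 0 0 1'; python3 st.py;  python3 - <<'E'
from h import *
import pickle
d=viewer.camera("wrist"); save(d,"w6",None,1.5);pickle.dump(d,open("w6.pkl","wb"))
d=viewer.camera("side"); save(d,"d6",(190,130,290,250),5);pickle.dump(d,open("d6.pkl","wb"))
E
```

```text
time: 13.5
position: [0.561, 0.0063, 0.1404]
tool_rot: [-0.066, 0.998, -0.002, 0.0]
ft_force: [0.2, 0.2, -2.3]
grip_width: 0.024
t13.50 tip loc [-0.0048 -0.0332] z 0.0603 F [ 0.2   0.18 -2.31] M [ 0.053 -0.029  0.056] yaw 0.132 fix turn [-0.042  0.003] w 0.024
```

View pics/w6.png

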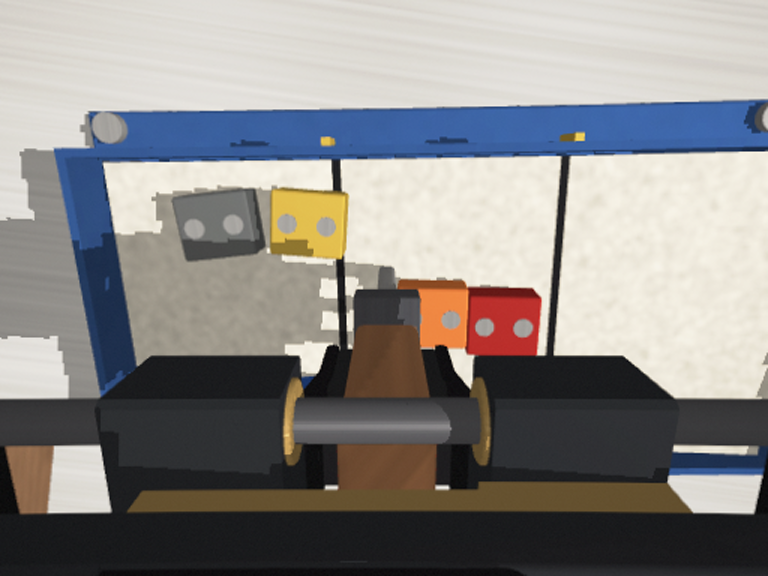

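View pics/d6.png

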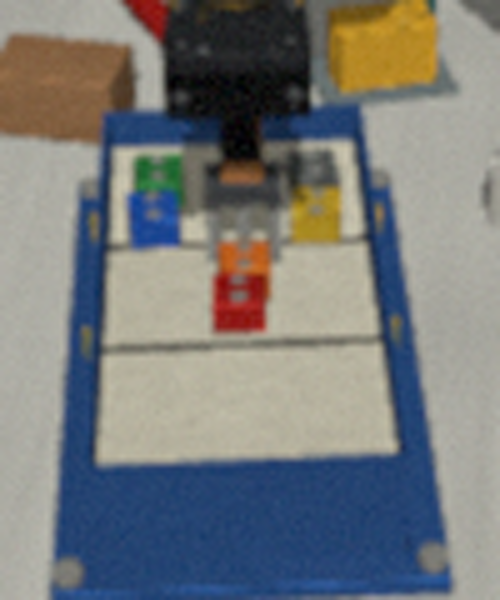

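```bash
python3 -m crank '0 0 -0.17 0 0 0.04 1;0 0 0 0 0 0.03 1;0 0 0 0 0 0 1'|sed -n '2p;4p'; python3 - <<'E'
from cal import *
d=pickle.load(open("w6.pkl","rb"))
q=lambda pts,z: onplane(d,np.array(pts)/1.5,z)
for b in (.05,.055,.06,.065): print(b,loc(q([(337,160),(345,340),(567,156),(550,355)],b)).round(4).tolist())
print(loc(q([(104,155),(768,150)],.078)))
E
```

```text
position: [0.5615, 0.0043, 0.1372]
ft_force: [-0.2, -0.1, -1.3]
0.05 [[-0.0776, -0.0565], [0.0166, -0.0562], [-0.0776, 0.0561], [0.0268, 0.0557]]
0.055 [[-0.0777, -0.056], [0.0148, -0.0557], [-0.0776, 0.0543], [0.0247, 0.0539]]
0.06 [[-0.0777, -0.0555], [0.0129, -0.0552], [-0.0776, 0.0526], [0.0227, 0.0522]]
0.065 [[-0.0777, -0.055], [0.011, -0.0547], [-0.0776, 0.0509], [0.0206, 0.0505]]
[[-0.08077917 -0.15453105]
 [-0.07815725  0.13118054]]
```

```bash
python3 -m crank '0 0 0 0 0 0.025 1;0 0 0 0 0 0 1'|sed -n '2p;4p'
```

```text
position: [0.5617, 0.0041, 0.1363]
ft_force: [0.3, 0.4, 0.1]
```

```bash
python3 -m crank '0 0 0 0 0 0.025 1;0 0 0 0 0 0 1'|sed -n '2p;4p'
```

```text
position: [0.5617, 0.0042, 0.1358]
ft_force: [-0.6, 0.5, 1.3]
```

```bash
python3 -m crank '0 0 0 0 0 0.025 1;0 0 0 0 0 0 1'|sed -n '2p;4p'
```

```text
position: [0.5617, 0.0042, 0.1355]
ft_force: [-0.4, 0.6, 2.9]
```

```bash
python3 -m crank '0 0 0 0 0.15 -0.01 1;0 0 0 0 0.15 -0.01 1'|sed -n '2p;4p'
```

```text
position: [0.5614, 0.0149, 0.1366]
ft_force: [-0.4, -2.2, 1.8]
```

```bash
python3 -m crank '0 0 0 0 0.15 -0.01 1;0 0 0 0 0.15 -0.01 1'|sed -n '2p;4p';python3 st.py
```

```text
position: [0.56, 0.0274, 0.1374]
ft_force: [0.0, -2.7, 2.0]
t15.22 tip loc [-0.0023 -0.0125] z 0.0573 F [ 0.03 -2.7   2.03] M [-0.464 -0.019  0.011] yaw 0.146 fix turn [-0.096  0.057] w 0.0234
```

```bash
python3 -m crank '0 0 0 0 0.2 -0.013 1;0 0 0 0 0.2 -0.013 1;0 0 0 0 0.2 -0.013 1'|sed -n '2p;4p'
```

```text
position: [0.5565, 0.0529, 0.1389]
ft_force: [0.7, -2.2, 2.2]
```

```bash
python3 -m crank '0 0 0 0 0.2 -0.011 1;0 0 0 0 0.2 -0.011 1;0 0 0 0 0.2 -0.011 1'|sed -n '2p;4p';python3 st.py
```

```text
position: [0.5528, 0.0783, 0.1402]
ft_force: [0.8, -2.6, 0.9]
t15.97 tip loc [-0.002   0.0389] z 0.0601 F [ 0.76 -2.61  0.94] M [-0.565 -0.078 -0.024] yaw 0.147 fix turn [-0.104  0.064] w 0.0237
```

```bash
python3 -m crank '0 0 0 0 0.2 -0.009 1;0 0 0 0 0.2 -0.009 1;0 0 0 0 0.2 -0.009 1'|sed -n '2p;4p';python3 st.py
```

```text
position: [0.5491, 0.1035, 0.1414]
ft_force: [0.2, -2.9, 2.9]
t16.35 tip loc [-0.0019  0.0643] z 0.0613 F [ 0.24 -2.88  2.91] M [-0.69  -0.06   0.026] yaw 0.147 fix turn [-0.11   0.068] w 0.0236
```

```bash
python3 -m crank '0 0 0 0 0.2 -0.01 1;0 0 0 0 0.18 -0.01 1;0 0 0 0 0 0 1;0 0 0 0 0 0 1';python3 st.py; python3 - <<'E'
from h import *
d=viewer.camera("wrist"); save(d,"w7",None,1.5)
d=viewer.camera("side"); save(d,"d7",(190,130,290,250),5)
E
```

```text
time: 16.85
position: [0.5466, 0.1207, 0.1423]
tool_rot: [-0.074, 0.997, -0.004, 0.003]
ft_force: [1.1, -2.7, 3.4]
grip_width: 0.0238
t16.85 tip loc [-0.0018  0.0817] z 0.0622 F [ 1.14 -2.69  3.44] M [-0.643 -0.021 -0.011] yaw 0.148 fix turn [-0.103  0.071] w 0.0238
```

View pics/w7.png

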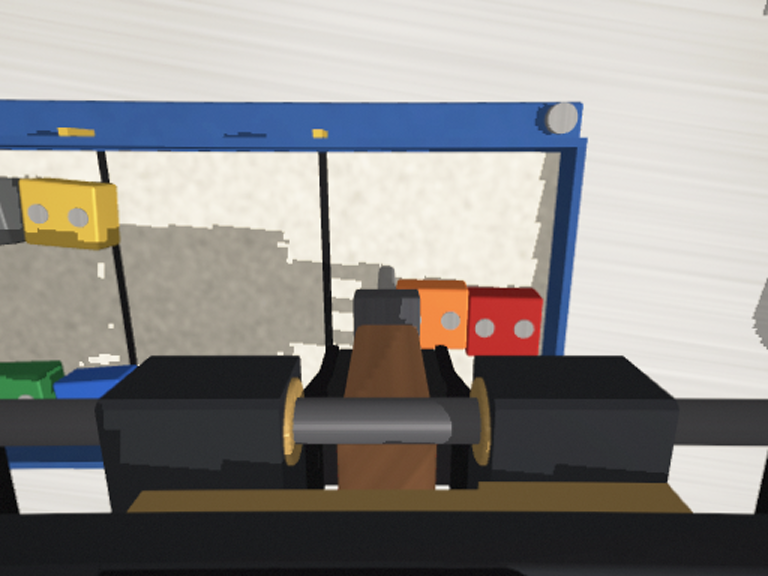

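View pics/d7.png

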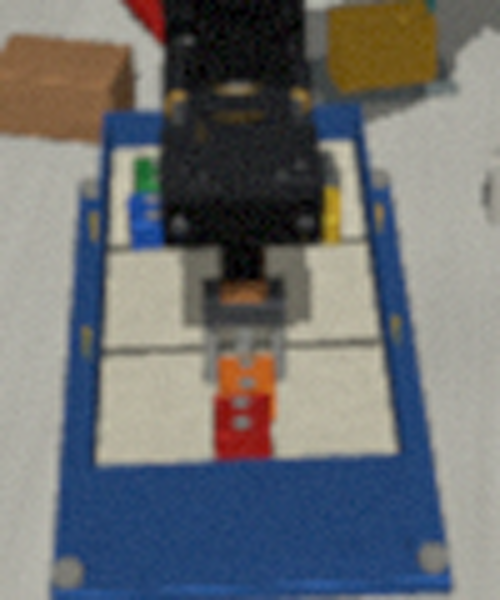

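```bash
python3 -m crank '0 0 0 0 -0.08 -0.2 1;-0.1 0.07 0 0 0 -0.5 1;0 0 0 0 0 -0.5 1;0 0 0 0.2 -0.6 0 1;0 0 0 0.2 -1 0 1';  python3 -m crank '0 0 0 0.2 -1 0 1;0 0 0 0.2 -1 0 1;0 0 0 0.2 -1 0 1;0 0 0 0.2 -0.6 0 1;0 0 0 0 0 0 1'; python3 st.py
```

```text
time: 17.58
position: [0.5361, 0.054, 0.1891]
tool_rot: [-0.074, 0.997, 0.004, -0.005]
ft_force: [0.8, -1.1, -2.5]
grip_width: 0.0237
time: 18.2
position: [0.5222, -0.0981, 0.1867]
tool_rot: [-0.071, 0.997, 0.007, -0.007]
ft_force: [-0.4, 0.6, -1.2]
grip_width: 0.0237
t18.20 tip loc [-0.0596 -0.1291] z 0.1067 F [-0.42  0.62 -1.17] M [0.016 0.013 0.007] yaw 0.141 fix turn [ 0.18  -0.154] w 0.0237
```

```bash
python3 -m crank '0.18 -0.15 -0.07 -0.2 -0.5 0 1;0 0 0 0 0 0 1'>/dev/null; python3 st.py; python3 - <<'E'
from cal import *
d=viewer.camera("wrist"); save(d,"w8",None,1.5);pickle.dump(d,open("w8.pkl","wb"))
E
```

```text
t18.45 tip loc [-0.05   -0.1504] z 0.1060 F [-0.29  0.17 -1.98] M [0.037 0.014 0.022] yaw 0.148 fix turn [0.007 0.005] w 0.0239
```

View pics/w8.png

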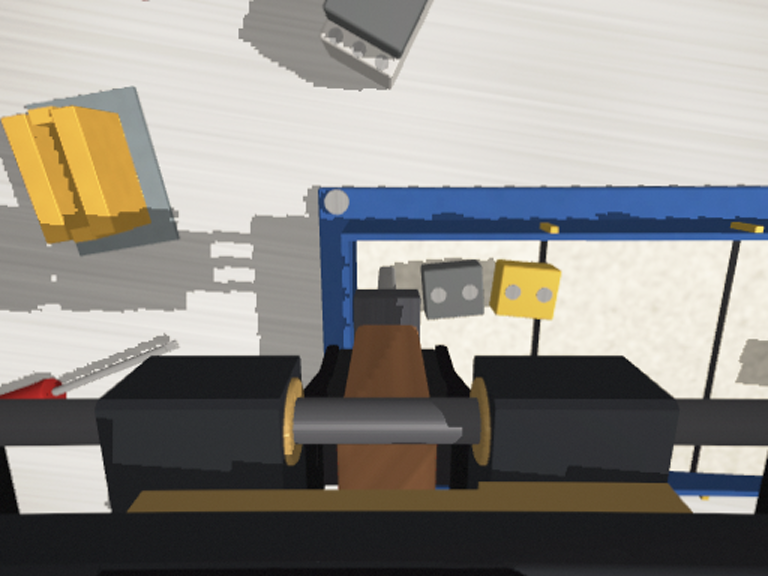

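```bash
python3 - <<'E'
from cal import *
d=pickle.load(open("w8.pkl","rb"))
q=lambda pts,z: onplane(d,np.array(pts)/1.5,z)
print(loc(q([(454,290),(526,290)],.0745)).round(4),loc(q([(357,240),(768,240)],.078)).round(4))
E
```

```text
[[-0.0508 -0.1117]
 [-0.0508 -0.0706]] [[-0.0801 -0.1667]
 [-0.0798  0.0566]]
```

```bash
python3 -m crank '0 0 0 0 0.03 0.4 1;0 0 0 0 0.03 0.4 1;0 0 0 0 0.03 0.1 1;0 0 0 0 0 0 1'>/dev/null; python3 st.py
```

```text
t19.00 tip loc [-0.0503 -0.1419] z 0.0693 F [-0.35 -0.07 -1.09] M [ 0.03   0.061 -0.033] yaw 0.152 fix turn [ 0.045 -0.016] w 0.0237
```

```bash
python3 -m crank '0 0 0.05 0 0 0.12 1;0 0 0 0 0 0.12 1;0 0 0 0 0 0 1'>/dev/null; python3 st.py
```

```text
t19.38 tip loc [-0.0494 -0.1419] z 0.0602 F [ 0.35 -0.29 -0.9 ] M [-0.018  0.029  0.004] yaw 0.148 fix turn [0.032 0.005] w 0.0236
```

```bash
python3 -m crank '0 0 0 0 0.2 0.02 1;0 0 0 0 0.4 0 1;0 0 0 0 0.4 0 1;0 0 0 0 0.4 0 1;0 0 0 0 0.4 -0.01 1'>/dev/null; python3 st.py
```

```text
t20.00 tip loc [-0.0492 -0.0657] z 0.0604 F [-0.55 -1.08 -1.4 ] M [-0.031 -0.008  0.032] yaw 0.147 fix turn [0.027 0.017] w 0.0239
```

```bash
python3 -m crank '0 0 0 0 0.3 0 1;0 0 0 0 0.25 0 1;0 0 0 0 0 0 1'>/dev/null; python3 st.py; python3 - <<'E'
from cal import *
d=viewer.camera("wrist"); save(d,"w9",None,1.5)
E
```

```text
t20.38 tip loc [-0.0493 -0.0403] z 0.0607 F [-0.06  0.19 -0.96] M [0.037 0.004 0.083] yaw 0.150 fix turn [0.026 0.018] w 0.0238
```

View pics/w9.png

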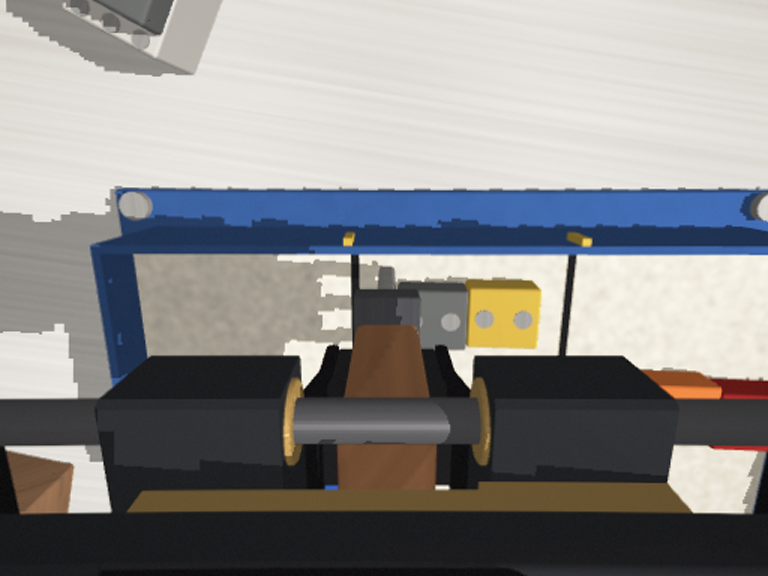

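```bash
python3 -m crank '0 0 0 0 -0.12 0 1;0 0 0 0 0 -0.5 1;0 0 0 0 0 -0.9 1;0 0 0 0 0 -0.5 1;0 0 0 0 0 0 1'; python3 st.py
```

```text
time: 21.05
position: [0.5195, -0.017, 0.218]
tool_rot: [-0.072, 0.997, 0.001, 0.0]
ft_force: [-0.3, -0.1, -2.6]
grip_width: 0.024
t21.05 tip loc [-0.0493 -0.0496] z 0.1379 F [-0.26 -0.12 -2.61] M [-0.008 -0.003 -0.047] yaw 0.145 fix turn [0.023 0.005] w 0.024
```

```bash
python3 -m crank '0 0 -0.25 0.27 -0.8 0 1;0 0 -0.25 0.27 -0.9 0 1;0 0 -0.25 0.27 -0.9 0 1;0 0 -0.25 0.27 -0.9 0 1;0 0 -0.25 0.27 -0.9 0 1'; python3 -m crank '0 0 -0.25 0.27 -0.9 0 1;0 0 -0.25 0.27 -0.9 0 1;0 0 -0.25 0.2 -0.5 0 1;0 0 0 0 0 0 1'; cat > rs.py <<'E'
from cal import *
o=robot.get_obs(); Rm=R.from_quat(o["tool_rot"]); m=Rm.as_matrix()
tgt=np.array([.4987,-.3135,.0861])
ax=np.array([-m[1,2],m[0,2],0]); t=Rm.inv().apply(ax)/np.radians(5)
yaw=np.arctan2(-m[0,1],m[1,1])
print("t%.2f"%o["time"],o["position"].round(4),"F",o["ft_force"].round(2),"yaw %.4f"%yaw,"turn",t[:2].round(3),"z",round(-(.320-yaw)/np.radians(5),3),"shift units",(Rm.inv().apply(tgt-o["position"])/.04).round(3))
E
python3 rs.py
```

```text
time: 21.68
position: [0.4966, -0.2035, 0.2118]
tool_rot: [-0.129, 0.992, 0.004, -0.003]
ft_force: [0.9, 1.1, -1.5]
grip_width: 0.024
time: 22.18
position: [0.4898, -0.3067, 0.205]
tool_rot: [-0.159, 0.987, 0.007, -0.005]
ft_force: [0.5, 0.3, -2.0]
grip_width: 0.0236
t22.18 [ 0.4898 -0.3067  0.205 ] F [ 0.53  0.34 -2.01] yaw 0.3197 turn [ 0.171 -0.096] z -0.004 shift units [-0.182 -0.276  2.966]
```

```bash
python3 -m crank '0.17 -0.1 0 -0.2 -0.27 0.5 1;0 0 0 0 0 0.5 1;0 0 0 0 0 0 1'>/dev/null; python3 rs.py; python3 - <<'E'
from cal import *
d=viewer.camera("side"); save(d,"d10",(235,80,325,160),7)
d=viewer.camera("scene"); save(d,"s10",(120,180,240,300),5)
E
```

```text
t22.55 [ 0.4992 -0.3109  0.1614] F [-0.01 -0.31 -1.02] yaw 0.3179 turn [ 0.07  -0.014] z -0.023 shift units [ 0.029 -0.07   1.882]
```

View pics/s10.png

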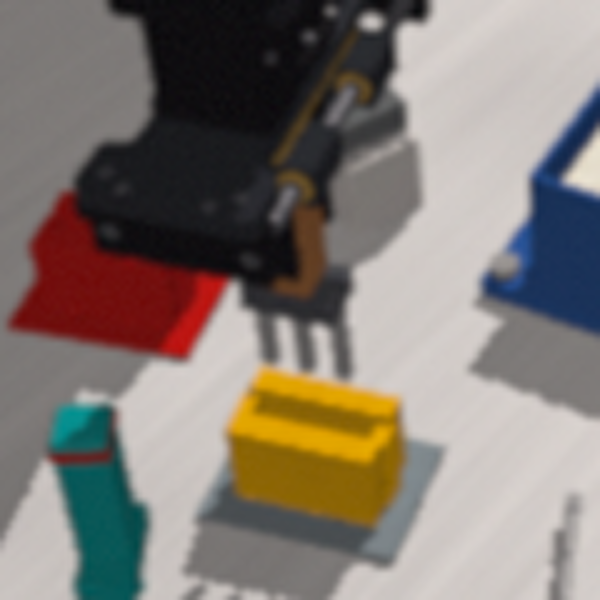

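View pics/d10.png

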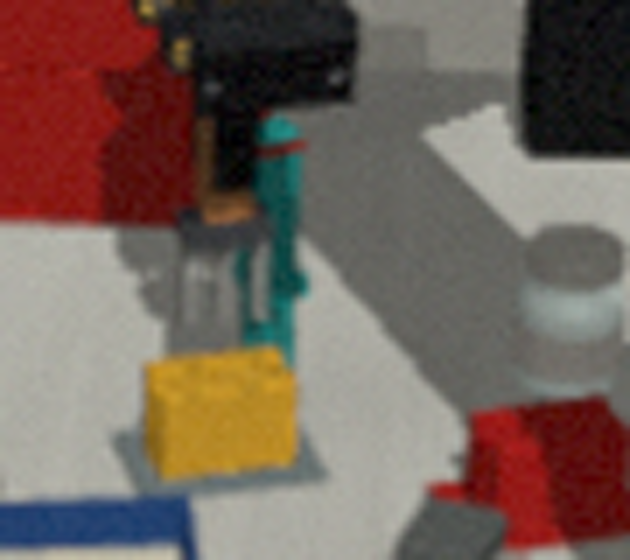

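```bash
python3 -m crank '0.07 -0.01 -0.02 0.03 -0.07 0.3 1;0 0 0 0 0 0.2 1;0 0 0 0 0 0 1'>/dev/null; python3 rs.py
```

```text
t23.02 [ 0.501  -0.3154  0.1437] F [ 0.09 -0.7  -1.54] yaw 0.3207 turn [-0.083  0.038] z 0.008 shift units [0.045 0.073 1.439]
```

```bash
python3 -m crank '-0.05 0.03 0 0.045 0.06 0.05 1;0 0 0 0 0 0.05 1;0 0 0 0 0 0 1'>/dev/null; python3 rs.py
```

```text
t23.40 [ 0.4986 -0.3138  0.1398] F [ 0.78 -0.17 -2.23] yaw 0.3205 turn [-0.038  0.012] z 0.006 shift units [-0.003  0.011  1.343]
```

```bash
python3 -m crank '0 0 0 0 0 0.12 1;0 0 0 0 0 0.12 1;0 0 0 0 0 0.12 1;0 0 0 0 0 0 1'>/dev/null; python3 rs.py
```

```text
t23.90 [ 0.4987 -0.3139  0.1244] F [ 0.7  -1.14 -1.51] yaw 0.3205 turn [-0.039  0.012] z 0.006 shift units [-0.002  0.013  0.958]
```

```bash
python3 -m crank '0 0 0 0 0.01 0.2 1;0 0 0 0 0 0.25 1;0 0 0 0 0 0.2 1;0 0 0 0 0 0.15 1;0 0 0 0 0 0 1'>/dev/null; python3 rs.py
```

```text
t24.52 [ 0.4985 -0.3135  0.0896] F [ 0.16  0.1  -0.59] yaw 0.3204 turn [-0.029  0.007] z 0.005 shift units [-0.006 -0.002  0.087]
```

```bash
python3 -m crank '0 0 0 0 0 0.05 1;0 0 0 0 0 0.03 1;0 0 0 0 0 0 1'>/dev/null; python3 rs.py;python3 -m crank '0 0 0 0 0 0.02 1;0 0 0 0 0 0 1'>/dev/null; python3 rs.py
```

```text
t24.90 [ 0.4989 -0.3138  0.0866] F [ 0.29  0.62 -1.62] yaw 0.3205 turn [-0.041  0.014] z 0.006 shift units [0.002 0.008 0.013]
t25.15 [ 0.4991 -0.314   0.0863] F [ 1.27  0.48 -0.63] yaw 0.3204 turn [-0.052  0.02 ] z 0.005 shift units [0.006 0.016 0.004]
```

```bash
python3 -m crank '0 0 0 0 0 0.01 1;0 0 0 0 0 0 0.2;0 0 0 0 0 0 0;0 0 0 0 0 0 -1;0 0 0 0 0 0 -1'; python3 rs.py; python3 -m crank '0 0 0 0 0 0 -1;0 0 0 0 0 0 -1'; python3 rs.py; python3 - <<'E'
from cal import *
d=viewer.camera("scene"); save(d,"s11",(120,180,240,300),5)
E
```

```text
time: 25.78
position: [0.4996, -0.3145, 0.0866]
tool_rot: [-0.16, 0.987, -0.003, 0.002]
ft_force: [-0.1, -0.0, 0.9]
grip_width: 0.0558
t25.77 [ 0.4996 -0.3145  0.0866] F [-0.06 -0.04  0.95] yaw 0.3204 turn [-0.069  0.029] z 0.005 shift units [0.014 0.031 0.012]
time: 26.02
position: [0.4996, -0.3145, 0.0866]
tool_rot: [-0.16, 0.987, -0.003, 0.002]
ft_force: [-0.4, -0.4, -0.4]
grip_width: 0.0754
t26.02 [ 0.4996 -0.3145  0.0866] F [-0.37 -0.4  -0.43] yaw 0.3205 turn [-0.069  0.029] z 0.005 shift units [0.014 0.032 0.012]
```

View pics/s11.png

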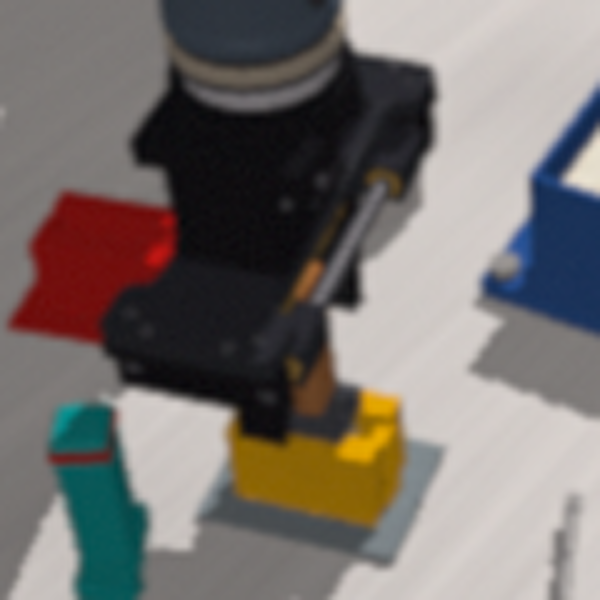

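Seated. Retreat straight up.

```bash
python3 -m crank '0 0 0 0 0 -0.4 -1;0 0 0 0 0 -0.7 -1;0 0 0 0 0 -0.8 -1;0 0 0 0 0 -1 -1;0 0 0 0 0 -0.6 -1'; python3 -m crank '0 0 0 1 0 -0.4 -1;0 0 0 1 0 0 -1;0 0 0 0.5 0 0 -1;0 0 0 0 0 0 -1'; python3 - <<'E'
from cal import *
d=viewer.camera("scene"); save(d,"s12",(110,130,350,310),3);pickle.dump(d,open("s12.pkl","wb"))
for n in ("rake","rest"):
  print(n,[(round(x["score"],2),toworld(d,x["at"]).round(3)) for x in spotter.boxes_of(n,d)[:3]])
d=viewer.camera("side"); save(d,"d12",(190,80,330,250),4)
E
```

```text
time: 26.7
position: [0.4984, -0.3133, 0.2328]
tool_rot: [-0.16, 0.987, -0.002, 0.001]
ft_force: [-0.7, 0.2, -0.0]
grip_width: 0.0871
time: 27.2
position: [0.4032, -0.347, 0.2574]
tool_rot: [-0.16, 0.987, -0.008, 0.005]
ft_force: [1.6, -0.4, -0.7]
grip_width: 0.0871
rake [(0.76, array([ 0.508, -0.321,  0.099]))]
rest [(0.91, array([ 0.347, -0.285,  0.025])), (0.7, array([0.52 , 0.009, 0.074])), (0.66, array([ 0.519, -0.328,  0.019]))]
```

View pics/s12.png

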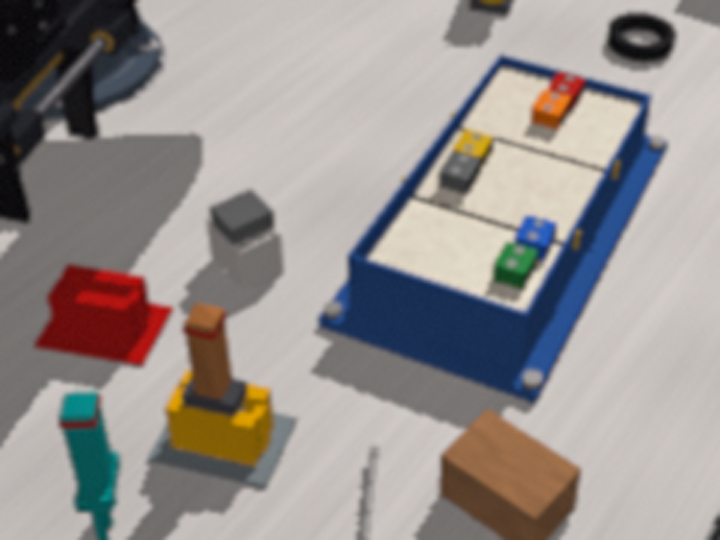

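View pics/d12.png

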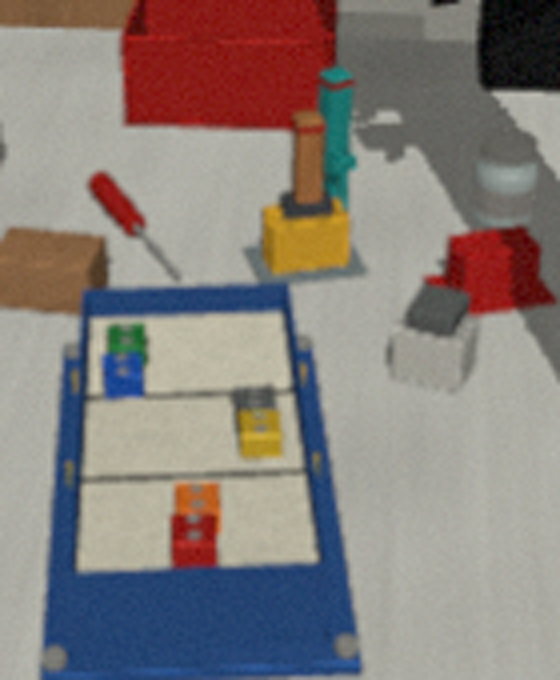

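```bash
python3 - <<'E'
from cal import *
d=pickle.load(open("s12.pkl","rb"))
f=lambda p:(p[0]/3+110,p[1]/3+130)
for n,p,z in [("blue",(537,229),.0745),("green",(517,258),.0745),("yellow",(473,143),.079),("grey",(461,163),.077),("red",(568,81),.0855),("orange",(552,99),.0835)]: print(n,loc(onplane(d,[f(p)],z)).round(3))
E
```

```text
blue [[ 0.052 -0.071]]
green [[ 0.05  -0.113]]
yellow [[-0.046  0.013]]
grey [[-0.045 -0.018]]
red [[0.003 0.14 ]]
orange [[-0.001  0.107]]
```

All six blocks are well inside their thirds and the rake is upright in its rest, so I'm handing in.

```bash
python3 -c "
from rig import robot
print(robot.hand_in())"
```

```text
the job is handed in; nothing more can be done
None
```

The six blocks are raked out two to each third, the rake stands back in its yellow rest, and the job was handed in at about 27 s of the 72 s allowed. The hand-in reports no verdict.

- **Raking:** I pushed the orange and red pair into the far third with the tines riding on the bed at roughly 2–5 N, through the middle and far thirds. The highest bed load I read was about 5.5 N, touching down in the near third. I then pushed the grey and yellow pair into the middle third with the tines just clear of the bed. Green and blue already lay in the near third, so I left them there.
- **Block positions:** In the last pictures all blocks lie flat in a single layer. Their feeder y positions in mm are below; the lines are at ±55 mm.

| Third | Block | y (mm) | Block | y (mm) |
|---|---|---|---|---|
| near | green | -113 | blue | -71 |
| middle | grey | -18 | yellow | +13 |
| far | orange | +107 | red | +140 |

- **Rake and surroundings:** The rake is upright with its bar on the rails, and the gripper is clear of everything. The bystanders, the turquoise rake and the red rest look unmoved.
- **Disagreements:**
  - The two fixed cameras put the feeder up to about 8 mm apart, so I used the wrist view and the wall edges instead.
  - In the last picture the network missed the turquoise rake and ranked the red rest above the yellow one; I could tell them apart by colour in the picture.
  - The force readings carry about ±0.7 N of noise, so the contact forces are approximate.

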